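# Set the test pressure and hold the gauge coupler on the phone jig's tilted nipple

## Robot

A 6-joint arm with a two-finger parallel gripper is mounted at the origin on the work surface. World frame = base frame: x ahead of the robot, y to its left, z up, the work surface at z = 0. Lengths are in m, angles in rad, forces in N, time in s.
With the tool pointing down it reaches from about 0.425 to 0.95 m from the base axis. Payload 3.5 kg.
Tool frame: the origin (TCP) lies on the centre line of the jaws, within the pads' length; the fingertips stand 19 mm ahead of it and the grasp point (between the pads) is the TCP; z points along the fingers, y is the line along which they close (so a half turn about z gives the same grasp; the last joint's range is limited). The gripper opens to 85 mm and grips with 20 to 120 N. Pads are 22 mm wide; open, the fingers measure 114 mm over their backs; the gripper's body (76 mm by 85 mm) begins 54 mm behind the grasp point. The pads swing forward as they close: fully open they stand 13 mm farther back than shut.
Start: joints at [-1.386, 0.286, 1.577, -0, 1.279, -0.15], TCP at [0.222, -0.637, 0.25] pointing down, gripper open.
Joint ranges: [-2.77, 2.77], [-0.9, 2.22], [0.21, 2.48], [-1.53, 4.67], [0.24, 2.81], [-2.84, 2.84]. Speed limits (rad/s): [2.79, 2.79, 3.14, 3.14, 3.14, 3.14].

## Interface

Orientations are given as a unit quaternion [x, y, z, w].
In Python, from plant import status, cams, ctrl gives the robot as it stands.
- The arm moves only by the shell command python3 -m inch 'ROWS' [FORCE]. ROWS is JSON, a list of rows, each a list of 3 entries, a list of its own where there are three numbers: the opening, from -1 (shut) to 1 (fully open), then the shift along the tool's x, y, z in cm, then the turn about the tool's z in rad. In form: [[jaw, [dx, dy, dz], twist], ...]. A call has 1 to 20 rows; each row is the pose to reach, as a shift and turn from the pose commanded when the call began, along the tool's axes at that moment; what a row does not reach only later rows make up. A row lasts 1/10 s, in which the tool goes at most 50 mm and 8.59 degrees, less where a joint would pass 70% of its speed; a pose out of reach is approached as far as the arm can. A call with a gripper value outside its range is refused whole. The fingers move at their own pace and stop on an object; FORCE is the grip in N (left out, the last holds). Time passes only in rows, so rows that repeat a pose let the fingers close. It gives the time, the measured TCP pose, the force and the opening at its end, in the units of the state.
- status.get_state(): the state, without advancing time (a new reading comes with each control period).
- cams.read_camera(name): name is "scene" or "top" or "wrist"; returns the picture (420x560x3 uint8, blue, green, red); there is no depth.
- cams.calibration(name): a dict with "camera_matrix" (3x3 intrinsics, pixels), "cam_to_world" (4x4, takes a point from camera to world coordinates); the wrist camera has in their place "mount" (4x4, takes a point from camera to tool coordinates, whose origin is the TCP and whose axes are the flange's). Camera axes: x right, y down, z forward; pixel columns grow to the right and rows downward; lengths in m; the calibration is good to about 2 mm. A picture is of the moment at which its call begins: read the wrist's pose just before it. calibration takes no time and is no camera call.
- ctrl.sign_off(): hands the job in, once; it reports no verdict.
The state is a dict: "time": time; "qpos": joint angles; "dq": joint speeds; "joint_efforts": joint torques, N m; "eef_pos": TCP position; "tcp_rot": TCP orientation; "contact_force": force on the tool from outside, world axes, zero at the start; "wrist_torque": the same for the moment, N m; "opening": opening from 0.0 (shut) to 1.0 (fully open).
Only numpy, scipy, OpenCV 4.12 (cv2) and the standard library are available. Lean on these libraries where they do the work, as an engineer would, in place of code of your own. Each camera call takes 0.05 s, during which the arm holds its last target. There are 200 camera calls.

## Task

Prepare the leak test of the clamped phone: turn the pressure dial to 60, the fourth of its six long scale marks counted clockwise, then take the gauge coupler from its rest and push it squarely onto the jig's tilted nipple until it snaps on. Keep pushing so that the nipple's sprung collar stays pressed well down, nearly to its stop, and finish like that, with the coupler still gripped and held against the spring. Leave the bottle, screwdriver and phone back panel where they are.

Things in the scene. Friction and masses are not known exactly. Their poses are not given: they have to be found in the camera images.
- console: Grey pressure console, a box 130 x 120 mm, 50 mm high, fixed; the black dial is at the centre of its flat top, with the scale marks round it. Origin: centre of its underside. It, the rest and the jig may each stand left, middle or right.
- dial (a joint): Angle of the pressure dial, 0 to 2.5 rad; grows as the knob turns clockwise seen from above. The scale runs 0 to 100 over 2.5 rad: six long black marks at 0, 0.5, 1.0, 1.5, 2.0, 2.5 rad (0, 20, 40, 60, 80, 100), short ones between; at 0 the pointer points to the console's -x side. 60 is 1.5 rad. Stays where it is left (friction 0.03 N m).
- dial_grip (a point): Point on the dial's axis, 37 mm above the console's top and 7 mm below the top of the knob's grip bar. z is up; x lies along the bar; the white pointer line is on the bar's -x half. The bar is 42 mm long (x), 14 mm wide (y), 32 mm high, on a round skirt of 44 mm diameter whose top is 23 mm below this point. It turns with the knob.
- coupler: Gauge coupler, 92 mm tall, about 0.28 kg, loose, upright in its rest. Origin: centre of its open mouth (underside); z along its axis, up to the grip. 0 to 48 mm: round steel sleeve, 40 mm diameter, with a bore from the mouth: lip 19 mm in diameter from 0 to 4 mm, groove 27 mm in diameter to 20 mm, guide 20 mm in diameter, blind at 38 mm. Above the sleeve is the square grip.
- coupler_grip (a point): Centre of the coupler's square black grip, 70 mm above its mouth, axes as the coupler's. The grip is 24 x 24 mm, from 48 to 92 mm above the mouth, flats facing the coupler's +-x and +-y. Round its foot the sleeve's top forms a shoulder, 8 mm wide at the flats, on which fingertips may push.
- rest: Shallow black square tray, 58 x 58 mm outside, 48 x 48 mm inside, rim 12 mm high, floor 5 mm thick, fixed. Origin: centre of its underside. The coupler stands in it at the start.
- jig: Phone test jig, fixed: black base 150 x 140 mm, 12 mm high, a phone clamped flat on its +x half (top 38 mm above the table), the tilted aluminium nipple block on its -x half, towards the robot. Origin: centre of its underside.
- nipple: Brass nipple on the jig's tilted block. Origin: foot of the nipple, at the centre of the block's tilted 44 x 44 mm face, 55 mm above the table; z points out along the nipple, 0.45 rad from vertical, leaning to the jig's -x. 16 mm in diameter, 40 mm long, the last 6 mm tapering to 7 mm. Oiled, slippery. The coupler may stand at any angle about z.
- nipple_tip (a point): Tip of the nipple, 40 mm from its foot, axes as the nipple's. Two sprung catches stand 4 mm out of the nipple on its +-y sides, 17 to 30 mm from the foot; they yield inwards at about 7 N of push on the coupler and snap out in its groove once the coupler's mouth is under 14 mm from the foot. Let go then, the coupler springs back to about 15 mm and stays caught.
- collar (a joint): How far the sprung steel collar round the nipple is pressed, 0 to 0.008 m (stop). The collar is a disc of 37 mm diameter whose top is 16 mm from the nipple's foot when free; the coupler's mouth presses it. Spring: 4 N at first, 10.4 N at the stop, when the mouth is 8 mm from the foot.
- bottle: White dispenser bottle, 44 mm in diameter, 110 mm high, loose bystander beyond the work; origin centre of its underside.
- driver: Screwdriver lying flat, loose bystander beyond the work; x along it.
- panel: Black phone back panel, 72 x 148 x 6 mm, lying flat, loose bystander beyond the work; origin centre of its underside.

How it is judged:
By the outcome, as a careful person would: the job done as asked, in the order asked, and still so for the second after the job is handed in, while the arm keeps its last pose, push and grip.
It also fails if it takes over 53 s, if anything falls off the work surface, if the arm or the gripper's body presses on something with over 40 N, if the wrist force passes 120 N, or if a joint passes its speed limit or range.

## Working session

There is one attempt and no reset: what is moved stays moved. The work goes in short steps, Python scripts to look and compute and a shell command to move; the robot and the scene stay as the last step left them, time stands still between calls to the robot, and variables do not carry over. Pictures are saved under pics/ and viewed, on a budget of 10 in all, crops included, one or two more only if the job needs it, and the job is handed in when it is done.

```bash
ls; mkdir -p pics; python3 - <<'E'
from plant import status,cams
import cv2,numpy as np
s=status.get_state();print({k:np.round(v,3).tolist() for k,v in s.items()})
a=cams.read_camera("scene");b=cams.read_camera("top")
cv2.imwrite("pics/scene0.png",a);cv2.imwrite("pics/top0.png",b)
for n in("scene","top","wrist"):
  print(n,{k:np.round(v,4).tolist() for k,v in cams.calibration(n).items()})
E
```

```text
pics
{'time': 0.0, 'qpos': [-1.386, 0.287, 1.578, 0.0, 1.279, -0.15], 'dq': [0.0, 0.001, -0.0, 0.0, 0.001, 0.001], 'joint_efforts': [0.0, -40.598, -29.263, -0.0, 0.006, -0.0], 'eef_pos': [0.222, -0.637, 0.249], 'tcp_rot': [0.986, 0.167, -0.0, -0.001], 'contact_force': [0.087, -0.4, 0.509], 'wrist_torque': [0.033, 0.028, 0.006], 'opening': 0.996}
scene {'camera_matrix': [[417.5753, 0.0, 280.4831], [0.0, 417.5753, 212.6012], [0.0, 0.0, 1.0]], 'cam_to_world': [[-0.63, 0.5032, -0.5915, 1.2019], [0.7766, 0.4074, -0.4805, 0.4646], [-0.0008, -0.7621, -0.6475, 0.7402], [0.0, 0.0, 0.0, 1.0]]}
top {'camera_matrix': [[428.3821, 0.0, 282.4807], [0.0, 428.3821, 202.2654], [0.0, 0.0, 1.0]], 'cam_to_world': [[0.0177, -0.9968, 0.0779, 0.5616], [-0.9998, -0.017, 0.0108, -0.0197], [-0.0094, -0.0781, -0.9969, 1.1569], [0.0, 0.0, 0.0, 1.0]]}
wrist {'camera_matrix': [[318.1947, 0.0, 282.3716], [0.0, 318.1947, 208.5441], [0.0, 0.0, 1.0]], 'mount': [[0.001, -0.9657, -0.2598, 0.0655], [1.0, 0.0012, -0.0006, -0.0008], [0.0009, -0.2598, 0.9657, -0.1236], [0.0, 0.0, 0.0, 1.0]]}
```

View pics/top0.png

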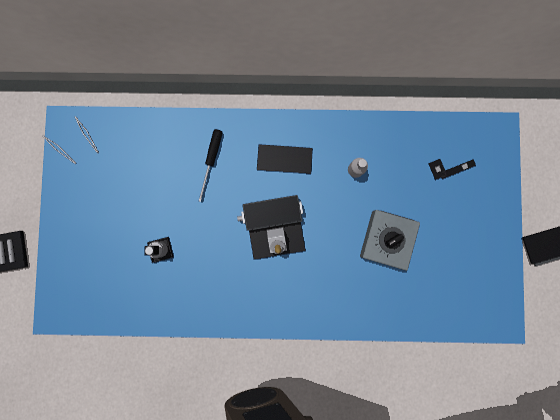

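View pics/scene0.png

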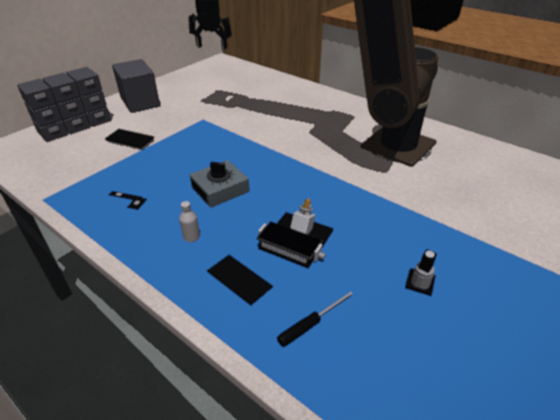

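The top view shows the console at about (390,240), the jig at (276,228) with the nipple tip near (278,249), and the rest with the coupler near (158,250). The bystanders are beyond the work. I'll take rough positions by casting rays.

```bash
cat > h.py <<'E'
import numpy as np,cv2
from plant import status,cams
from scipy.spatial.transform import Rotation as R
def cam(n,s=None):
    c=cams.calibration(n);K=np.array(c["camera_matrix"])
    if n=="wrist":
        T=np.eye(4);T[:3,:3]=R.from_quat(s["tcp_rot"]).as_matrix();T[:3,3]=s["eef_pos"];T=T@np.array(c["mount"])
    else:T=np.array(c["cam_to_world"])
    return K,T
def ray(KT,uv,z):
    K,T=KT;uv=np.atleast_2d(np.array(uv,float))
    d=(T[:3,:3]@np.linalg.inv(K)@np.c_[uv,np.ones(len(uv))].T).T
    return T[:3,3]+d*((z-T[2,3])/d[:,2])[:,None]
def dirs(KT,uv):
    K,T=KT;d=T[:3,:3]@np.linalg.inv(K)@[uv[0],uv[1],1.];return T[:3,3],d/np.linalg.norm(d)
def proj(KT,p):
    K,T=KT;q=(np.linalg.inv(T)@np.r_[p,1])[:3];q=K@q;return q[:2]/q[2]
def rel(s,pos,ang=None):
    """shift in tool axes (cm) from current pose to world pos"""
    return (R.from_quat(s["tcp_rot"]).inv().apply(np.array(pos)-s["eef_pos"])*100).round(2)
E
python3 - <<'E'
from h import *
b=cv2.imread("pics/top0.png");T=cam("top")
# console: grey region
roi=b.astype(int);m=(np.ptp(roi,axis=2)<40)&(roi.sum(2)>150);m[:190]=0;m[290:]=0;m[:,:345]=0;m[:,440:]=0
c=max(cv2.findContours(m.astype('uint8'),0,2)[0],key=cv2.contourArea)
r=cv2.minAreaRect(c);box=cv2.boxPoints(r);print("console",box.tolist());w=ray(T,box,.05);print(w.round(3).tolist(),w.mean(0).round(3))
for n,uv,z in[("knob",(393,239),.09),("tip",(278,249),.09),("coup",(150,251),.09),("rest",(160,250),.01)]:print(n,ray(T,uv,z).round(3))
m=((b[...,0].astype(int)<90)).astype('uint8')
for x0,x1,z in[(235,315,.012),(140,180,.012)]:
    k=np.zeros_like(m);k[190:270,x0:x1]=m[190:270,x0:x1]
    c=max(cv2.findContours(k,0,2)[0],key=cv2.contourArea);box=cv2.boxPoints(cv2.minAreaRect(c));w=ray(T,box,z);print(box.round().tolist(),w.round(3).tolist(),w.mean(0).round(3))
cv2.imwrite("pics/topc.png",np.hstack([cv2.resize(b[190:275,x:x+90],None,fx=2.95*1,fy=2.95,interpolation=2) for x in(125,232,348)]))
E
```

```text
console [[358.86187744140625, 257.375732421875], [372.45745849609375, 208.09173583984375], [420.33148193359375, 221.29833984375], [406.73590087890625, 270.58233642578125]]
[[0.51, -0.206, 0.05], [0.637, -0.24, 0.05], [0.605, -0.364, 0.05], [0.479, -0.328, 0.05]] [ 0.558 -0.284  0.05 ]
knob [[ 0.558 -0.283  0.09 ]]
tip [[0.529 0.001 0.09 ]]
coup [[0.518 0.319 0.09 ]]
rest [[0.518 0.317 0.01 ]]
[[242.0, 204.0], [298.0, 195.0], [307.0, 251.0], [251.0, 260.0]] [[0.644, 0.102, 0.012], [0.672, -0.048, 0.012], [0.523, -0.075, 0.012], [0.496, 0.073, 0.012]] [0.584 0.013 0.012]
[[144.0, 243.0], [169.0, 236.0], [174.0, 258.0], [149.0, 264.0]] [[0.537, 0.361, 0.012], [0.555, 0.295, 0.012], [0.499, 0.279, 0.012], [0.481, 0.345, 0.012]] [0.518 0.32  0.012]
```

View pics/topc.png

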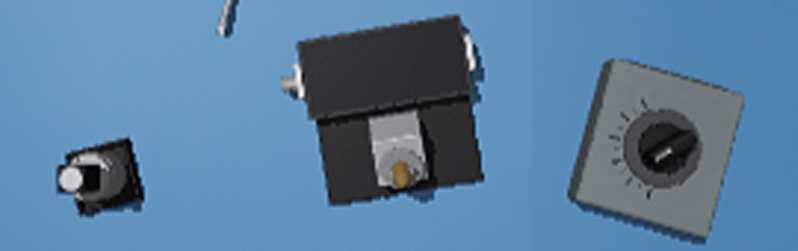

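The crop shows the dial pointer at lower left of the knob, roughly 0.8 rad, with the marks fanning out on the left. I'll go above the dial with the tool roughly along the bar.

```bash
python3 -m inch '[[1,[43.4,-22.3,3],-1.74],[1,[43.4,-22.3,3],-1.74],[1,[43.4,-22.3,3],-1.74],[1,[43.4,-22.3,3],-1.74],[1,[43.4,-22.3,3],-1.74],[1,[43.4,-22.3,3],-1.74],[1,[43.4,-22.3,3],-1.74],[1,[43.4,-22.3,3],-1.74],[1,[43.4,-22.3,3],-1.74],[1,[43.4,-22.3,3],-1.74],[1,[43.4,-22.3,3],-1.74],[1,[43.4,-22.3,3],-1.74],[1,[43.4,-22.3,3],-1.74],[1,[43.4,-22.3,3],-1.74],[1,[43.4,-22.3,3],-1.74]]'
python3 - <<'E'
from h import *
s=status.get_state();a=cams.read_camera("wrist");cv2.imwrite("pics/w1.png",a)
import json;json.dump({k:np.array(v).tolist() for k,v in s.items()},open("s1.json","w"))
print(s["time"],s["eef_pos"],R.from_quat(s["tcp_rot"]).as_matrix()[:,0])
print("expected axis px",proj(cam("wrist",s),[.558,-.283,.094]))
E
```

```text
time: 1.6
eef_pos: [0.5582, -0.2845, 0.2201]
tcp_rot: [0.509, 0.861, 0.0, -0.0]
contact_force: [-0.5, -0.8, 0.1]
opening: 1.0
1.6 [ 0.55816579 -0.28450329  0.22013307] [-4.81219387e-01  8.76600121e-01  3.59841593e-04]
expected axis px [282.96100814 206.24595469]
```

View pics/w1.png

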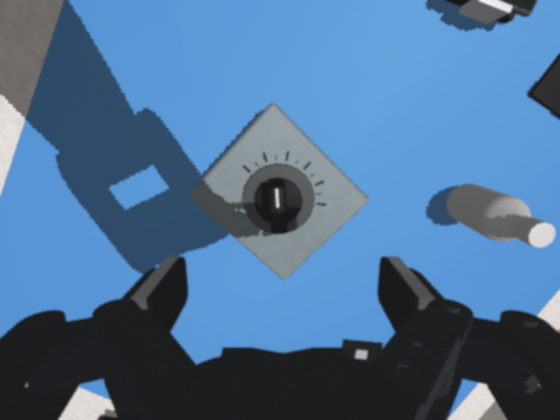

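The wrist view shows the knob at (279,197), its white pointer running up at (278,197) and already nearly aligned with the tool's x. The scale marks run clockwise from (247,168) to (321,204). Next I'll measure the angles and the centre.

```bash
python3 - <<'E'
from h import *
import json
s=json.load(open("s1.json"));a=cv2.imread("pics/w1.png").astype(int);KT=cam("wrist",s)
g=a.sum(2)//3
def big(m):return max(cv2.findContours(m.astype('uint8'),0,1)[0],key=cv2.contourArea)
m=(np.ptp(a,axis=2)<30)&(g>60);m[:95]=0;m[285:]=0;m[:,:185]=0;m[:,375:]=0
c=big(m);box=cv2.boxPoints(cv2.minAreaRect(c));W=ray(KT,box,.05)
C=W[:,:2].mean(0);print("console",box.round().tolist(),W.round(4).tolist(),C.round(4))
# white pointer
w=np.zeros(g.shape,bool);w[180:215,265:292]=g[180:215,265:292]>130
ys,xs=np.nonzero(w);P=ray(KT,np.c_[xs,ys],.094)[:,:2];d=P-P.mean(0);v=np.linalg.svd(d)[2][0]
if v@(P.mean(0)-C)<0:v=-v
print("pointer",P.mean(0).round(4),len(P),"ang",np.arctan2(v[1],v[0]), "ctr-offset ang",np.arctan2(*(P.mean(0)-C)[::-1]))
# marks
yy,xx=np.mgrid[:420,:560]
roi=m.copy();full=cv2.fillConvexPoly(np.zeros(g.shape,'uint8'),box.astype(int),1)
loc=cv2.blur(g.astype('float32'),(15,15))
mk=((g<85)&(full>0)).astype('uint8')
n,l,st,ce=cv2.connectedComponentsWithStats(mk)
for i in range(1,n):
    if 3<=st[i][4]<200:
        p=ray(KT,ce[i],.05)[0,:2]-C;print(ce[i].round(1),st[i][4],"r",np.hypot(*p).round(4),"ang",np.arctan2(p[1],p[0]).round(3))
e=W[1]-W[0];print("edge",np.arctan2(e[1],e[0]),np.hypot(*e[:2]));e=W[2]-W[1];print(np.arctan2(e[1],e[0]),np.hypot(*e[:2]))
t=R.from_quat(s["tcp_rot"]).as_matrix()[:,0];print("toolx",np.arctan2(t[1],t[0]))
E
```

```text
console [[183.0, 191.0], [272.0, 102.0], [369.0, 199.0], [280.0, 288.0]] [[0.474, -0.3254, 0.05], [0.5096, -0.2149, 0.05], [0.6311, -0.2473, 0.05], [0.602, -0.3701, 0.05]] [ 0.5542 -0.2894]
pointer [ 0.55   -0.2789] 65 ang 2.1217531128069314 ctr-offset ang 1.9515096813361077
[264.5 157. ] 6 r 0.0403 ang 2.335
[306. 166.] 3 r 0.0414 ang 1.337
[246.5 169. ] 10 r 0.039 ang 2.847
[258.7 170.3] 7 r 0.0311 ang 2.612
[251.  176.8] 6 r 0.031 ang 2.919
[245.9 185.5] 15 r 0.0308 ang -3.054
[319.4 182.4] 5 r 0.0434 ang 0.864
[243.9 194.9] 15 r 0.0306 ang -2.748
[322. 204.] 5 r 0.0441 ang 0.377
edge 1.2588200256190534 0.11609828062060298
-0.26075328437638007 0.12567014522053785
toolx 2.0728415854528492
```

```bash
python3 -m inch '[[0,[-0.1,-0.3,4],-0.05],[0,[-0.1,-0.3,8],-0.05],[0,[-0.1,-0.3,11],-0.05],[0,[-0.1,-0.3,12.5],-0.05],[0,[-0.1,-0.3,13.2],-0.05],[0,[-0.1,-0.3,13.2],-0.05],[-1,[-0.1,-0.3,13.2],-0.05],[-1,[-0.1,-0.3,13.2],-0.05],[-1,[-0.1,-0.3,13.2],-0.05],[-1,[-0.1,-0.3,13.2],-0.05],[-1,[-0.1,-0.3,13.2],-0.05],[-1,[-0.1,-0.3,13.2],-0.05],[-1,[-0.1,-0.3,13.2],-0.05],[-1,[-0.1,-0.3,13.2],-0.05]]' 40
python3 - <<'E'
from h import *
s=status.get_state();print({k:np.round(s[k],4).tolist() for k in("eef_pos","contact_force","wrist_torque","opening")});t=R.from_quat(s["tcp_rot"]).as_matrix()[:,0];print("toolx",np.arctan2(t[1],t[0]))
E
```

```text
time: 3.05
eef_pos: [0.556, -0.2884, 0.0908]
tcp_rot: [0.486, 0.874, -0.002, 0.001]
contact_force: [-4.7, -2.4, 3.4]
opening: 0.152
{'eef_pos': [0.556, -0.2884, 0.0908], 'contact_force': [-4.7002, -2.416, 3.3932], 'wrist_torque': [-0.4041, 0.7462, -0.0035], 'opening': 0.1515}
toolx 2.125566809701328
```

```bash
python3 -m inch '[[-1,[0,0,0],0.12],[-1,[0,0,0],0.24],[-1,[0,0,0],0.36],[-1,[0,0,0],0.48],[-1,[0,0,0],0.6],[-1,[0,0,0],0.7],[-1,[0,0,0],0.745],[-1,[0,0,0],0.745],[-1,[0,0,0],0.745]]'
python3 - <<'E'
from h import *
s=status.get_state();print({k:np.round(s[k],4).tolist() for k in("eef_pos","contact_force","wrist_torque","opening")});t=R.from_quat(s["tcp_rot"]).as_matrix()[:,0];print("toolx",np.arctan2(t[1],t[0]))
E
python3 -m inch '[[0,[0,0,0],0],[0,[0,0,0],0],[0,[0,0,0],0],[0,[0,0,0],0],[0,[0,0,-3],0],[0,[0,0,-7],0],[0,[0,0,-11],0],[1,[0,0,-13],0],[1,[0,0,-13],0],[1,[0,0,-13],0]]'
python3 - <<'E'
from h import *
import json
s=status.get_state();a=cams.read_camera("wrist");cv2.imwrite("pics/w2.png",a);json.dump({k:np.array(v).tolist() for k,v in s.items()},open("s2.json","w"))
cv2.imwrite("pics/w2c.png",cv2.resize(a[90:300,170:390],None,fx=2.7,fy=2.7,interpolation=2))
KT=cam("wrist",s);g=a.sum(2,dtype=int)//3
for z in(.05,.094):print("axis px",z,proj(KT,[.556,-.2875,z]))
print("60 mark px",proj(KT,[.556+.04*np.cos(1.38),-.2875+.04*np.sin(1.38),.05]))
w=np.zeros(g.shape,bool);w[170:225,255:305]=g[170:225,255:305]>130
ys,xs=np.nonzero(w);P=ray(KT,np.c_[xs,ys],.094)[:,:2];v=np.linalg.svd(P-P.mean(0))[2][0]
print(len(P),xs.mean(),ys.mean(),P.mean(0),"ang",np.arctan2(v[1],v[0]))
E
```

```text
time: 3.95
eef_pos: [0.5567, -0.2884, 0.0908]
tcp_rot: [0.771, 0.637, -0.001, 0.002]
contact_force: [-3.9, -3.4, 5.4]
opening: 0.155
{'eef_pos': [0.5567, -0.2884, 0.0908], 'contact_force': [-3.9465, -3.4376, 5.3632], 'wrist_torque': [-0.5658, 0.7317, 0.0051], 'opening': 0.1546}
toolx 1.3813081478365326
time: 4.95
eef_pos: [0.5562, -0.2863, 0.2178]
tcp_rot: [0.771, 0.637, 0.0, -0.0]
contact_force: [0.3, 0.4, -0.4]
opening: 0.978
axis px 0.05 [283.00829816 197.56864866]
axis px 0.094 [283.12179882 209.90309579]
60 mark px [283.07600963 154.57450452]
89 278.30337078651684 194.57303370786516 [ 0.55463725 -0.2744604 ] ang -1.1019130283308936
```

View pics/w2c.png

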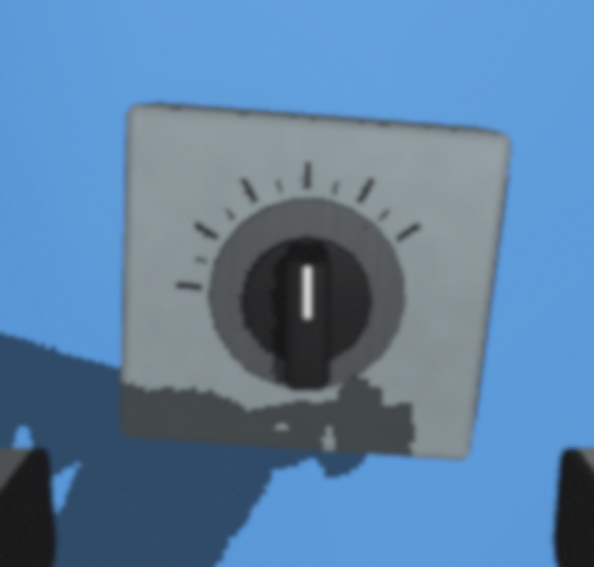

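The crop shows the white pointer lying exactly on the line to the fourth long mark, at column 307 in both cases, so the dial reads 60. Next stop is the nipple, with the tool in the yaw it will have at the end, for a look before I fetch the coupler.

```bash
python3 -m inch '[[1,[27.6,-8,-1.2],1.2],[1,[27.6,-8,-1.2],1.2],[1,[27.6,-8,-1.2],1.2],[1,[27.6,-8,-1.2],1.2],[1,[27.6,-8,-1.2],1.2],[1,[27.6,-8,-1.2],1.2],[1,[27.6,-8,-1.2],1.2],[1,[27.6,-8,-1.2],1.2],[1,[27.6,-8,-1.2],1.2],[1,[27.6,-8,-1.2],1.2],[1,[27.6,-8,-1.2],1.2]]'
python3 - <<'E'
from h import *
import json
s=status.get_state();a=cams.read_camera("wrist");cv2.imwrite("pics/w3.png",a);json.dump({k:np.array(v).tolist() for k,v in s.items()},open("s3.json","w"))
t=R.from_quat(s["tcp_rot"]).as_matrix()[:,0];print("toolx",np.arctan2(t[1],t[0]))
print(proj(cam("wrist",s),[.529,.001,.091]))
E
```

```text
time: 6.1
eef_pos: [0.5298, -0.0007, 0.2292]
tcp_rot: [0.996, 0.091, -0.001, -0.0]
contact_force: [-0.4, 0.2, -0.1]
opening: 1.0
toolx 0.1812943617811254
[281.43180696 202.98541372]
```

View pics/w3.png

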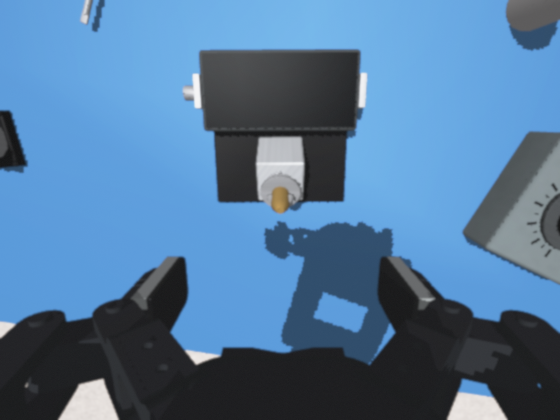

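The wrist view shows the brass nipple from about (280,188) to its tip near (280,211). The collar disc is at (281,188), the jig base's front corners are at (218,201) and (345,201), and the phone is above. Now for the measurement.

```bash
python3 - <<'E'
from h import *
import json
s=json.load(open("s3.json"));a=cv2.imread("pics/w3.png");KT=cam("wrist",s)
hsv=cv2.cvtColor(a,cv2.COLOR_BGR2HSV)
m=((hsv[...,0]>8)&(hsv[...,0]<30)&(hsv[...,1]>110)&(hsv[...,2]>50)).astype('uint8');m[:150]=0;m[240:]=0;m[:,:240]=0;m[:,320:]=0
ys,xs=np.nonzero(m);print("brass",len(xs),[(y,xs[ys==y].min(),xs[ys==y].max()) for y in np.unique(ys)])
g=a.max(2);k=((g<70)).astype('uint8')
k2=k.copy();k2[:55]=0;k2[205:]=0;k2[:,:197]=0;k2[:,365:]=0
ph=k2.copy();ph[128:]=0;c=max(cv2.findContours(ph,0,2)[0],key=cv2.contourArea);b=cv2.boxPoints(cv2.minAreaRect(c));W=ray(KT,b,.038);print("phone",b.round(1).tolist(),W.round(4).tolist())
for i in range(4):
    e=W[(i+1)%4]-W[i];print(np.hypot(*e[:2]).round(4),np.arctan2(e[1],e[0]).round(3))
# base front edge rows
cols=[225,240,250,315,325,338];fe=[]
for c in cols:
    col=np.nonzero(k[140:225,c])[0]+140;fe.append((c,col.max()))
print("front",fe);F=ray(KT,fe,.012);print(F.round(4).tolist(),"yaw",np.polyfit(F[:,1],F[:,0],1))
l=np.nonzero(k[180,200:260])[0].min()+200;r=np.nonzero(k[180,300:360])[0].max()+300;print("L/R",l,r,ray(KT,[(l,180),(r,180)],.012).round(4).tolist())
y=.18
ax=np.array([-np.sin(.45)*np.cos(y),-np.sin(.45)*np.sin(y),np.cos(.45)])
tip=np.array([.529,.001,.091]);foot=tip-.04*ax
for d in(0,.01,.024,.034,.04):print("pred",d,proj(KT,foot+ax*d))
E
```

```text
brass 304 [(np.int64(188), np.int64(277), np.int64(282)), (np.int64(189), np.int64(275), np.int64(284)), (np.int64(190), np.int64(274), np.int64(285)), (np.int64(191), np.int64(274), np.int64(286)), (np.int64(192), np.int64(273), np.int64(286)), (np.int64(193), np.int64(273), np.int64(286)), (np.int64(194), np.int64(273), np.int64(286)), (np.int64(195), np.int64(273), np.int64(286)), (np.int64(196), np.int64(273), np.int64(286)), (np.int64(197), np.int64(273), np.int64(286)), (np.int64(198), np.int64(273), np.int64(286)), (np.int64(199), np.int64(273), np.int64(286)), (np.int64(200), np.int64(273), np.int64(286)), (np.int64(201), np.int64(273), np.int64(286)), (np.int64(202), np.int64(273), np.int64(287)), (np.int64(203), np.int64(273), np.int64(287)), (np.int64(204), np.int64(273), np.int64(287)), (np.int64(205), np.int64(273), np.int64(287)), (np.int64(206), np.int64(273), np.int64(286)), (np.int64(207), np.int64(273), np.int64(286)), (np.int64(208), np.int64(274), np.int64(285)), (np.int64(209), np.int64(275), np.int64(284)), (np.int64(210), np.int64(276), np.int64(283)), (np.int64(211), np.int64(278), np.int64(282))]
phone [[205.0, 55.0], [357.0, 55.0], [357.0, 127.0], [205.0, 127.0]] [[0.6393, 0.0919, 0.038], [0.6642, -0.0435, 0.038], [0.6028, -0.0588, 0.038], [0.5764, 0.0844, 0.038]]
0.1377 -1.389
0.0633 -2.898
0.1456 1.753
0.0634 0.119
front [(225, np.int64(200)), (240, np.int64(200)), (250, np.int64(200)), (315, np.int64(200)), (325, np.int64(200)), (338, np.int64(200))]
[[0.5014, 0.0595, 0.012], [0.5044, 0.0432, 0.012], [0.5064, 0.0324, 0.012], [0.5194, -0.038, 0.012], [0.5214, -0.0488, 0.012], [0.524, -0.0629, 0.012]] yaw [-0.1847378  0.5123504]
L/R 218 342 [[0.5221, 0.07, 0.012], [0.5465, -0.0621, 0.012]]
pred 0 [281.6328974  175.74614068]
pred 0.01 [281.58651836 182.02854388]
pred 0.024 [281.51741379 191.38929848]
pred 0.034 [281.46479303 198.51719152]
pred 0.04 [281.43180696 202.98541372]
```

```bash
python3 - <<'E'
from h import *
import json
s=json.load(open("s3.json"));a=cv2.imread("pics/w3.png").astype(int);KT=cam("wrist",s)
print("row200",[(c,*a[200,c]) for c in range(264,297)])
print("col280",[(r,*a[r,280]) for r in list(range(180,192))+list(range(204,220))])
y=.183
ax=np.array([-np.sin(.45)*np.cos(y),-np.sin(.45)*np.sin(y),np.cos(.45)]);n=np.array([-np.cos(.45)*np.cos(y),-np.cos(.45)*np.sin(y),-np.sin(.45)])
for tip in([.529,.0025,.091],[.534,.0025,.091]):
    foot=np.array(tip)-.04*ax
    for nm,p in[("34near",foot+.034*ax+.008*n),("40near",foot+.04*ax+.0035*n),("16far",foot+.016*ax-.008*n),("collarfar",foot+.016*ax-.0185*n),("collarnear",foot+.016*ax+.0185*n),("facefar",foot-.022*n)]:print(nm,proj(KT,p).round(1))
E
```

```text
row200 [(264, np.int64(158), np.int64(153), np.int64(151)), (265, np.int64(167), np.int64(162), np.int64(160)), (266, np.int64(168), np.int64(163), np.int64(162)), (267, np.int64(166), np.int64(162), np.int64(160)), (268, np.int64(167), np.int64(163), np.int64(162)), (269, np.int64(168), np.int64(165), np.int64(165)), (270, np.int64(159), np.int64(159), np.int64(161)), (271, np.int64(131), np.int64(143), np.int64(153)), (272, np.int64(97), np.int64(130), np.int64(152)), (273, np.int64(80), np.int64(129), np.int64(156)), (274, np.int64(80), np.int64(132), np.int64(161)), (275, np.int64(82), np.int64(136), np.int64(166)), (276, np.int64(82), np.int64(137), np.int64(168)), (277, np.int64(83), np.int64(138), np.int64(168)), (278, np.int64(83), np.int64(137), np.int64(167)), (279, np.int64(82), np.int64(136), np.int64(166)), (280, np.int64(81), np.int64(133), np.int64(163)), (281, np.int64(78), np.int64(129), np.int64(158)), (282, np.int64(76), np.int64(124), np.int64(152)), (283, np.int64(73), np.int64(121), np.int64(147)), (284, np.int64(71), np.int64(117), np.int64(142)), (285, np.int6
[... 1625 characters left out ...]
), np.int64(172)), (212, np.int64(107), np.int64(143), np.int64(165)), (213, np.int64(159), np.int64(151), np.int64(148)), (214, np.int64(209), np.int64(161), np.int64(122)), (215, np.int64(224), np.int64(167), np.int64(105)), (216, np.int64(226), np.int64(167), np.int64(102)), (217, np.int64(226), np.int64(167), np.int64(102)), (218, np.int64(226), np.int64(166), np.int64(101)), (219, np.int64(225), np.int64(164), np.int64(100))]
34near [279.8 205.3]
40near [279.7 205.8]
16far [279.8 178.4]
collarfar [279.8 168.5]
collarnear [280.  201.4]
facefar [279.9 155.3]
34near [280.8 199.8]
40near [280.8 200.2]
16far [280.8 172.9]
collarfar [280.8 162.8]
collarnear [281.  196.3]
facefar [280.9 149.7]
```

The nipple tip comes out at about (0.522, 0.001, 0.091), with the jig's yaw 0.183. On to the coupler.

```bash
python3 -m inch '[[1,[4.6,-31.7,0],-0.1],[1,[4.6,-31.7,0],-0.1],[1,[4.6,-31.7,0],-0.1],[1,[4.6,-31.7,0],-0.1],[1,[4.6,-31.7,0],-0.1],[1,[4.6,-31.7,0],-0.1],[1,[4.6,-31.7,0],-0.1],[1,[4.6,-31.7,0],-0.1],[1,[4.6,-31.7,0],-0.1]]'
python3 - <<'E'
from h import *
import json
s=status.get_state();a=cams.read_camera("wrist");cv2.imwrite("pics/w4.png",a);json.dump({k:np.array(v).tolist() for k,v in s.items()},open("s4.json","w"))
t=R.from_quat(s["tcp_rot"]).as_matrix()[:,0];print("toolx",np.arctan2(t[1],t[0]))
print(proj(cam("wrist",s),[.518,.319,.097]))
cv2.imwrite("pics/w4c.png",cv2.resize(a[120:280,190:370],None,fx=3.5,fy=3.5,interpolation=2))
E
```

```text
time: 7.05
eef_pos: [0.5187, 0.3193, 0.2299]
tcp_rot: [0.99, 0.14, -0.0, 0.0]
contact_force: [0.2, -0.2, -0.8]
opening: 1.002
toolx 0.2809717440994376
[283.53419475 205.18080966]
```

View pics/w4c.png

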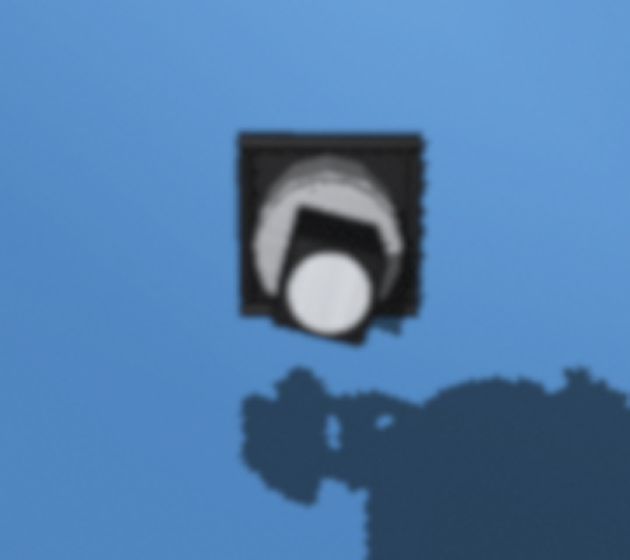

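The crop shows the rest aligned with the tool. The coupler's round top is centred at full-frame (284,204), so it stands at about (0.519, 0.319). Its square grip is turned about 0.25 rad clockwise from the tool.

The moves can't tilt the tool, so I'll grip lightly and lever the sleeve against the rest's rim, so that the coupler pivots 0.45 rad between the pads. First the grasp.

```bash
python3 -m inch '[[1,[0,0,4],0.13],[1,[0,0,8],0.25],[1,[0,0,12],0.25],[1,[0,0,14],0.25],[1,[0,0,15.1],0.25],[1,[0,0,15.1],0.25],[-1,[0,0,15.1],0.25],[-1,[0,0,15.1],0.25],[-1,[0,0,15.1],0.25],[-1,[0,0,15.1],0.25],[-1,[0,0,15.1],0.25],[-1,[0,0,15.1],0.25],[-1,[0,0,15.1],0.25],[-1,[0,0,15.1],0.25]]' 30
python3 -m inch '[[-1,[0,0,-0.2],0],[-1,[0,0,-0.4],0],[-1,[0,0,-0.4],-0.13],[-1,[0,0,-0.4],-0.25],[-1,[0,0,-0.4],-0.25],[-1,[0,0,-0.4],-0.25]]'
```

```text
time: 8.5
eef_pos: [0.5193, 0.3199, 0.0803]
tcp_rot: [1.0, 0.015, 0.001, -0.0]
contact_force: [-1.2, -2.2, 5.4]
opening: 0.268
time: 9.1
eef_pos: [0.518, 0.3195, 0.0823]
tcp_rot: [0.99, 0.138, -0.001, 0.0]
contact_force: [0.6, 0.1, -1.6]
opening: 0.276
```

```bash
python3 -m inch '[[-1,[-0.3,0,-0.2],0],[-1,[-0.6,0,-0.2],0],[-1,[-0.9,0,-0.2],0],[-1,[-1.2,0,-0.2],0],[-1,[-1.5,0,-0.2],0],[-1,[-1.5,0,-0.2],0]]' 20
python3 - <<'E'
from h import *
a=cams.read_camera("scene");cv2.imwrite("pics/sc5.png",a)
print(proj(cam("scene"),[.518,.319,.04]))
E
python3 -m inch '[[-1,[-0.3,0,0],0],[-1,[-0.6,0,0],0],[-1,[-0.9,0,0],0],[-1,[-1.2,0,0],0],[-1,[-1.5,0,0],0],[-1,[-1.8,0,0],0],[-1,[-2.1,0,0],0],[-1,[-2.3,0,0],0],[-1,[-2.3,0,0],0]]'
python3 - <<'E'
from h import *
a=cams.read_camera("scene");b=cv2.imread("pics/sc5.png")
u,v=proj(cam("scene"),[.518,.319,.05]).astype(int)
f=lambda i:cv2.resize(i[v-60:v+40,u-50:u+50],None,fx=4,fy=4,interpolation=2)
cv2.imwrite("pics/sc6.png",np.hstack([f(b),f(a)]));print(u,v)
E
```

```text
time: 9.7
eef_pos: [0.5062, 0.3159, 0.087]
tcp_rot: [0.99, 0.139, 0.003, -0.0]
contact_force: [4.8, 0.4, -1.1]
opening: 0.274
[423.75593215 271.17860002]
time: 10.65
eef_pos: [0.4836, 0.3095, 0.0868]
tcp_rot: [0.99, 0.139, 0.002, -0.0]
contact_force: [5.3, -0.7, 0.0]
opening: 0.276
424 268
```

View pics/sc6.png

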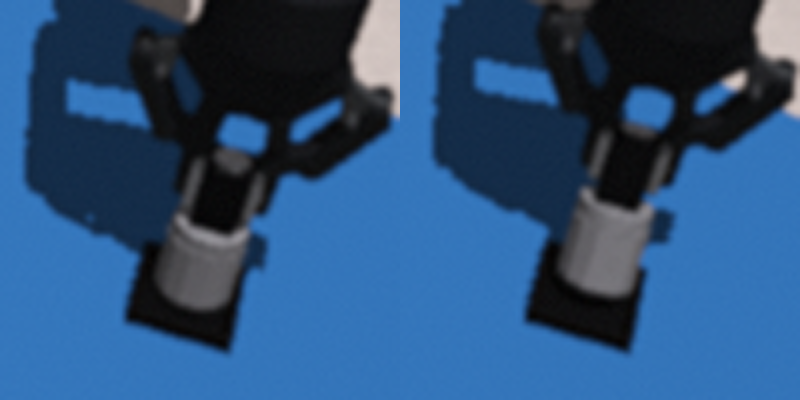

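The crop compares the two stages: the coupler is visibly pivoting between the pads, its sleeve leaning on the rim. I'll lift, carry it to a stand-off in front of the nipple and measure the tilt there.

```bash
python3 -m inch '[[-1,[0,0,-1.5],0],[-1,[0,0,-4],0],[-1,[0,0,-7],0],[-1,[0,0,-9.9],0],[-1,[-1,3,-9.9],0.05],[-1,[-2,6.5,-9.9],0.098],[-1,[-3,10,-9.9],0.098],[-1,[-4,13.5,-9.9],0.098],[-1,[-5,17,-9.9],0.098],[-1,[-6,20.5,-9.9],0.098],[-1,[-7,24,-9.9],0.098],[-1,[-8.2,27,-9.9],0.098],[-1,[-9,29,-9.9],0.098],[-1,[-9.4,30.2,-9.9],0.098],[-1,[-9.4,30.2,-9.9],0.098],[-1,[-9.4,30.2,-9.9],0.098]]' 50
python3 - <<'E'
from h import *
import json
s=status.get_state();a=cams.read_camera("wrist");cv2.imwrite("pics/w7.png",a);json.dump({k:np.array(v).tolist() for k,v in s.items()},open("s7.json","w"))
b=cams.read_camera("scene");cv2.imwrite("pics/sc7.png",b)
t=R.from_quat(s["tcp_rot"]).as_matrix()[:,0];print("toolx",np.arctan2(t[1],t[0]),s["eef_pos"])
S=cam("scene");u,v=proj(S,[.5,0,.1]).astype(int)
f=cv2.resize(b[v-70:v+45,u-50:u+50],None,fx=3.65,fy=3.65,interpolation=2)
cv2.imwrite("pics/c7.png",np.hstack([cv2.resize(a[60:270,190:370],(360,420)),f]))
print(u-50,v-70)
KT=cam("wrist",s);ax=np.array([-.428,-.079,.9004])
print("tip",proj(KT,[.522,.001,.091]))
for al in(.38,.45,.5):
  o=R.from_quat(s["tcp_rot"]).apply([[.075*np.sin(al),0,.075*np.cos(al)],[.075*np.sin(al)+.02*np.cos(al),0,.075*np.cos(al)-.02*np.sin(al)],[.027*np.sin(al)+.02*np.cos(al),0,.027*np.cos(al)-.02*np.sin(al)],[-.017*np.sin(al),0,-.017*np.cos(al)]])+s["eef_pos"]
  for n,p in zip(("mouth","mouth+x","should+x","top"),o):print(al,n,proj(KT,p).round(1),proj(S,p).round(1))
E
```

```text
time: 12.3
eef_pos: [0.4745, -0.0062, 0.1838]
tcp_rot: [0.996, 0.091, -0.001, -0.001]
contact_force: [-0.5, -0.5, -3.3]
opening: 0.276
toolx 0.18156957763034798 [ 0.47451594 -0.00620083  0.18383398]
262 120
tip [286.21075041 149.4780579 ]
0.38 mouth [283.8 186. ] [312.5 186.6]
0.38 mouth+x [283.9 156.9] [309.4 188.2]
0.38 should+x [284.1 206. ] [313.4 169.5]
0.38 top [284.3 315.4] [320.2 150.9]
0.45 mouth [283.8 178.8] [311.7 187. ]
0.45 mouth+x [283.9 149.9] [308.7 188. ]
0.45 should+x [284.2 204.7] [313.2 169.1]
0.45 top [284.3 317.2] [320.3 150.8]
0.5 mouth [283.8 173.8] [311.2 187.1]
0.5 mouth+x [283.9 145.1] [308.2 187.8]
0.5 should+x [284.2 203.9] [313.1 168.7]
0.5 top [284.3 318.3] [320.5 150.8]
```

View pics/c7.png

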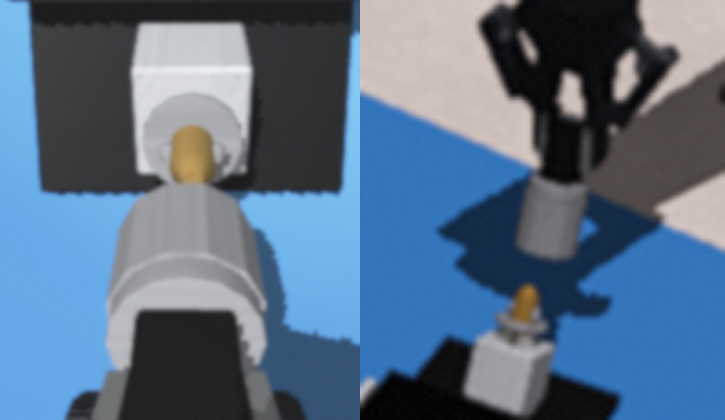

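The left crop, from the wrist, shows the sleeve's mouth edge at full-frame (285,151) and the nipple directly behind it at column 286. The right crop, from the scene camera, shows the coupler leaning parallel to the nipple. I'll fit tilt and offset from these edges.

```bash
python3 - <<'E'
from h import *
import json
from scipy.optimize import least_squares
s=json.load(open("s7.json"));KT=cam("wrist",s);Rm=R.from_quat(s["tcp_rot"]);S=cam("scene")
a=cv2.imread("pics/w7.png").astype(int);b=cv2.imread("pics/sc7.png").astype(int)
def P(al,h,along,rad,y=0): # point: along from mouth, radial +x
    L=h-along;return Rm.apply([L*np.sin(al)+rad*np.cos(al),y,L*np.cos(al)-rad*np.sin(al)])+s["eef_pos"]
def row(al,h,al2,r):return proj(KT,P(al,h,al2,r))[1]
for al,h in((.45,.075),(.43,.077),(.45,.072)):print(al,h,[round(row(al,h,x,r),1) for x,r in((0,.02),(.048,.02),(.048,.012))])
print("col285 grad",[(r,a[r,285].tolist()) for r in range(146,220,2)])
# brass columns
br=lambda r:[c for c in range(255,320) if a[r,c,2]-a[r,c,0]>30]
print("brass",[(r,min(br(r)),max(br(r))) for r in range(122,152,3) if br(r)])
# sleeve edges per row
for r in(165,175,185):
    g=a[r,200:360];m=np.nonzero(np.ptp(g,axis=1)<25)[0];print("sleeve",r,m.min()+200,m.max()+200)
# scene sleeve silhouette edges
for r in range(170,192,2):
    g=b[r,285:345];m=np.nonzero((np.ptp(g,axis=1)<30)&(g.sum(1)>200))[0];print("sc",r,m+285 if len(m)<3 else (m.min()+285,m.max()+285))
for al in(.40,.45,.5):print("scene axis slope",al,(lambda p,q:(p-q)[0]/(p-q)[1])(proj(S,P(al,.075,0,0)),proj(S,P(al,.075,.048,0))))
E
```

```text
0.45 0.075 [np.float64(149.9), np.float64(204.7), np.float64(217.7)]
0.43 0.077 [np.float64(150.2), np.float64(202.3), np.float64(215.4)]
0.45 0.072 [np.float64(152.7), np.float64(209.0), np.float64(222.1)]
col285 grad [(146, [88, 147, 179]), (148, [89, 148, 180]), (150, [102, 150, 179]), (152, [147, 152, 158]), (154, [158, 153, 152]), (156, [158, 153, 153]), (158, [158, 153, 152]), (160, [158, 153, 152]), (162, [158, 153, 152]), (164, [158, 154, 153]), (166, [158, 153, 152]), (168, [157, 153, 152]), (170, [157, 153, 152]), (172, [158, 153, 152]), (174, [158, 153, 153]), (176, [158, 153, 152]), (178, [158, 153, 152]), (180, [158, 153, 153]), (182, [157, 152, 152]), (184, [158, 153, 153]), (186, [172, 167, 166]), (188, [166, 163, 161]), (190, [157, 153, 152]), (192, [156, 153, 152]), (194, [158, 155, 154]), (196, [160, 156, 155]), (198, [172, 168, 167]), (200, [194, 189, 188]), (202, [194, 190, 188]), (204, [192, 188, 187]), (206, [189, 185, 184]), (208, [191, 187, 186]), (210, [191, 187, 185]), (212, [189, 185, 184]), (214, [132, 129, 128]), (216, [44, 42, 42]), (218, [34, 33, 32])]
brass [(122, 285, 286), (125, 279, 292), (128, 276, 294), (131, 276, 295), (134, 276, 295), (137, 276, 295), (140, 275, 296), (143, 275, 296), (146, 276, 296), (149, 277, 295)]
sleeve 165 256 309
sleeve 175 250 315
sleeve 185 249 317
sc 170 (np.int64(308), np.int64(344))
sc 172 (np.int64(307), np.int64(344))
sc 174 (np.int64(307), np.int64(344))
sc 176 (np.int64(307), np.int64(344))
sc 178 (np.int64(306), np.int64(344))
sc 180 (np.int64(306), np.int64(344))
sc 182 (np.int64(306), np.int64(321))
sc 184 (np.int64(305), np.int64(320))
sc 186 (np.int64(305), np.int64(320))
sc 188 (np.int64(306), np.int64(320))
sc 190 (np.int64(311), np.int64(319))
scene axis slope 0.4 -0.22148949916885463
scene axis slope 0.45 -0.23887299616091912
scene axis slope 0.5 -0.2561390831525758
```

```bash
python3 - <<'E'
from h import *
import json
s=json.load(open("s7.json"));KT=cam("wrist",s);y=.183
ax=np.array([-np.sin(.45)*np.cos(y),-np.sin(.45)*np.sin(y),np.cos(.45)]);n=np.array([-np.cos(.45)*np.cos(y),-np.cos(.45)*np.sin(y),-np.sin(.45)])
tip=np.array([.5222,.0013,.091]);foot=tip-.04*ax
for nm,p in[("16far",foot+.016*ax-.008*n),("collarfar",foot+.016*ax-.0185*n),("d25",foot+.025*ax),("facefar",foot-.022*n)]:print(nm,proj(KT,p).round(1))
c=status.get_state();Rm=R.from_quat(c["tcp_rot"])
for al in(.41,.45):
  for m in(.045,.040,.035,.025,.016,.0085):
    mouth=foot+m*ax
    off=Rm.apply([.0785*np.sin(al),-.0006,.0785*np.cos(al)])
    print(al,m,rel(c,mouth-off))
a=cv2.imread("pics/w7.png").astype(int);print("col270",[(r,a[r,268].tolist()) for r in range(86,126,2)]);print([(r,a[r,286].tolist()) for r in range(90,128,2)])
E
```

```text
16far [285.7 121.8]
collarfar [285.8 107.6]
d25 [285.7 138.2]
facefar [285.7  93.7]
0.41 0.045 [1.45 0.22 1.65]
0.41 0.04 [1.66 0.22 2.1 ]
0.41 0.035 [1.88 0.23 2.55]
0.41 0.025 [2.32 0.23 3.45]
0.41 0.016 [2.71 0.23 4.26]
0.41 0.0085 [3.04 0.23 4.94]
0.45 0.045 [1.16 0.22 1.78]
0.45 0.04 [1.38 0.22 2.23]
0.45 0.035 [1.6  0.23 2.68]
0.45 0.025 [2.03 0.23 3.58]
0.45 0.016 [2.43 0.23 4.39]
0.45 0.0085 [2.75 0.23 5.07]
col270 [(86, [209, 205, 202]), (88, [208, 204, 201]), (90, [209, 204, 201]), (92, [213, 209, 206]), (94, [232, 230, 228]), (96, [228, 225, 224]), (98, [221, 218, 216]), (100, [222, 218, 216]), (102, [224, 220, 218]), (104, [224, 220, 219]), (106, [223, 220, 218]), (108, [222, 219, 217]), (110, [221, 218, 216]), (112, [211, 206, 203]), (114, [182, 178, 176]), (116, [181, 177, 175]), (118, [178, 173, 172]), (120, [177, 174, 172]), (122, [176, 173, 171]), (124, [177, 173, 171])]
[(90, [208, 204, 201]), (92, [215, 211, 208]), (94, [238, 236, 234]), (96, [231, 228, 226]), (98, [222, 219, 217]), (100, [223, 220, 219]), (102, [223, 220, 218]), (104, [221, 218, 216]), (106, [194, 189, 187]), (108, [186, 183, 181]), (110, [183, 179, 178]), (112, [183, 178, 177]), (114, [181, 177, 175]), (116, [178, 174, 173]), (118, [175, 171, 170]), (120, [174, 172, 171]), (122, [137, 156, 170]), (124, [87, 138, 168]), (126, [83, 137, 168])]
```

The nipple model fits this second view to about 1 px. I'll slide the mouth over the tip, then check the force.

```bash
python3 -m inch '[[-1,[0.6,0.22,0.4],0],[-1,[1.2,0.22,1.1],0],[-1,[1.5,0.22,1.7],0],[-1,[1.62,0.22,2.1],0],[-1,[1.75,0.22,2.45],0],[-1,[1.85,0.22,2.8],0],[-1,[1.95,0.22,3.05],0],[-1,[1.95,0.22,3.05],0],[-1,[1.95,0.22,3.05],0]]'
python3 - <<'E'
from h import *
s=status.get_state();print(R.from_quat(s["tcp_rot"]).inv().apply(s["contact_force"]).round(2))
a=cams.read_camera("scene");S=cam("scene");u,v=proj(S,[.5,0,.1]).astype(int)
cv2.imwrite("pics/c8.png",cv2.resize(a[v-70:v+45,u-50:u+50],None,fx=5,fy=5,interpolation=2))
E
```

```text
time: 13.3
eef_pos: [0.4949, -0.0057, 0.154]
tcp_rot: [0.996, 0.091, 0.0, 0.0]
contact_force: [-0.8, -0.1, -3.2]
opening: 0.27
[-0.79 -0.01  3.19]
```

View pics/c8.png

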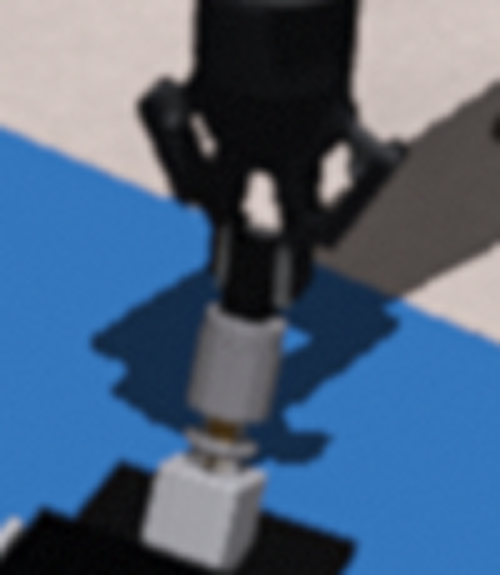

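The scene crop shows the nipple's tip inside the mouth and the sleeve coaxial with it. The force is just the coupler's weight. I'll push along the nipple's axis now.

```bash
cat > f.py <<'E'
from h import *
s=status.get_state();f=R.from_quat(s["tcp_rot"]).inv().apply(s["contact_force"])-[-.8,0,3.2]
y=.183;ax=np.array([-np.sin(.45)*np.cos(y),-np.sin(.45)*np.sin(y),np.cos(.45)]);foot=np.array([.5222,.0013,.091])-.04*ax
d=s["eef_pos"]-foot;n=np.array([np.cos(.45)*np.cos(y),np.cos(.45)*np.sin(y),np.sin(.45)])
print("t",s["time"],"tool f",f.round(1),"axial push",round(-f@[np.sin(.45),0,np.cos(.45)],1),"tcp along mm",round(d@ax*1e3,1),"perp",round(d@n*1e3,1),"mouth~",round(d@ax*1e3-78.5,1),"tz",np.round(s["wrist_torque"],2))
E
python3 f.py
python3 -m inch '[[-1,[0.13,0,0.27],0],[-1,[0.26,0,0.54],0],[-1,[0.4,0,0.82],0],[-1,[0.52,0,1.06],0],[-1,[0.62,0,1.27],0],[-1,[0.62,0,1.27],0],[-1,[0.62,0,1.27],0]]' 60
python3 f.py
```

```text
t 13.35 tool f [ 0.1 -0.9 -0.3] axial push 0.2 tcp along mm 109.0 perp 2.1 mouth~ 30.5 tz [-0.01  0.08 -0.03]
time: 14.05
eef_pos: [0.501, -0.0043, 0.1405]
tcp_rot: [0.996, 0.091, 0.0, -0.0]
contact_force: [1.6, 1.6, -4.5]
opening: 0.271
t 14.05 tool f [ 2.7 -1.3  1.3] axial push -2.3 tcp along mm 94.1 perp 1.8 mouth~ 15.6 tz [ 0.37 -0.22  0.04]
```

```bash
python3 -m inch '[[-1,[0.09,0,0.18],0],[-1,[0.17,0,0.36],0],[-1,[0.26,0,0.54],0],[-1,[0.26,0,0.54],0],[-1,[0.26,0,0.54],0]]' 90
python3 f.py
```

```text
time: 14.55
eef_pos: [0.5032, -0.0041, 0.136]
tcp_rot: [0.996, 0.091, -0.001, -0.0]
contact_force: [-4.6, 1.3, 3.2]
opening: 0.272
t 14.55 tool f [-3.5 -2.2 -6.4] axial push 7.2 tcp along mm 89.1 perp 1.9 mouth~ 10.6 tz [0.42 0.75 0.1 ]
```

```bash
python3 -m inch '[[-1,[0.07,0.03,0.13],0],[-1,[0.13,0.05,0.27],0],[-1,[0.13,0.05,0.27],0],[-1,[0.13,0.05,0.27],0]]' 110
python3 f.py
python3 -m inch '[[-1,[0.04,0,0.09],0],[-1,[0.04,0,0.09],0],[-1,[0.04,0,0.09],0]]'
python3 f.py
```

```text
time: 14.95
eef_pos: [0.5045, -0.004, 0.1335]
tcp_rot: [0.996, 0.091, -0.001, -0.0]
contact_force: [-4.8, 3.0, 5.4]
opening: 0.266
t 14.95 tool f [-3.3 -3.8 -8.5] axial push 9.1 tcp along mm 86.3 perp 2.0 mouth~ 7.8 tz [0.72 0.91 0.21]
time: 15.25
eef_pos: [0.5048, -0.0039, 0.1329]
tcp_rot: [0.996, 0.091, -0.001, -0.0]
contact_force: [-6.9, 2.9, 6.4]
opening: 0.266
t 15.25 tool f [-5.4 -4.1 -9.6] axial push 11.0 tcp along mm 85.6 perp 1.9 mouth~ 7.1 tz [0.73 1.06 0.19]
```

```bash
python3 -m inch '[[-1,[0,-0.1,0],0],[-1,[0,-0.15,0],0],[-1,[0,-0.15,0],0]]'
python3 f.py
python3 -m inch '[[-1,[0.04,0,0.09],0],[-1,[0.04,0,0.09],0],[-1,[0.04,0,0.09],0]]'
python3 f.py
```

```text
time: 15.55
eef_pos: [0.5048, -0.0035, 0.1329]
tcp_rot: [0.996, 0.091, -0.001, 0.001]
contact_force: [-5.6, -0.3, 6.0]
opening: 0.268
t 15.55 tool f [-4.8 -0.7 -9.2] axial push 10.4 tcp along mm 85.6 perp 2.0 mouth~ 7.1 tz [-0.01  0.98 -0.01]
time: 15.85
eef_pos: [0.505, -0.0035, 0.1329]
tcp_rot: [0.996, 0.091, -0.001, 0.001]
contact_force: [-9.5, -0.1, 10.4]
opening: 0.268
t 15.85 tool f [ -8.6  -1.6 -13.6] axial push 15.9 tcp along mm 85.5 perp 2.2 mouth~ 7.0 tz [0.01 1.48 0.03]
```

The stop is reached: a further 1 mm of command gave 0.1 mm of motion and 5.5 N more force. I'll back off slightly so the collar sits just short of it, then check with a picture.

```bash
python3 -m inch '[[-1,[-0.065,0,-0.135],0],[-1,[-0.065,0,-0.135],0],[-1,[-0.065,0,-0.135],0],[-1,[-0.065,0,-0.135],0]]' 110
python3 f.py
python3 - <<'E'
from h import *
a=cams.read_camera("scene");w=cams.read_camera("wrist");S=cam("scene");u,v=proj(S,[.5,0,.1]).astype(int)
cv2.imwrite("pics/c9.png",np.hstack([cv2.resize(a[v-70:v+45,u-50:u+50],(365,420),interpolation=2),cv2.resize(w[60:270,190:370],(360,420))]))
E
```

```text
time: 16.25
eef_pos: [0.5046, -0.0036, 0.1333]
tcp_rot: [0.996, 0.091, -0.0, 0.001]
contact_force: [-6.3, 0.3, 5.2]
opening: 0.269
t 16.25 tool f [-5.4 -1.4 -8.3] axial push 9.8 tcp along mm 86.0 perp 2.0 mouth~ 7.5 tz [-0.02  0.93  0.09]
```

View pics/c9.png

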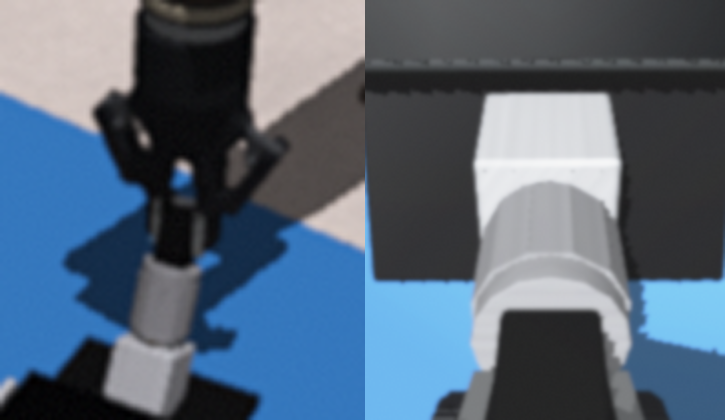

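Both views show the sleeve seated square on the block with the collar covered. The TCP is 0.5 mm short of the stop at 9.8 N of axial push, so the collar is pressed about 7.3–7.5 mm. Handing in.

```bash
python3 - <<'E'
from plant import ctrl
print(ctrl.sign_off())
E
```

```text
the job is handed in; nothing more can be done
None
```

The job is done and handed in at 16.4 s of robot time: the dial is at 60, and the coupler is on the nipple, gripped and held against the spring.

- **Dial:** I turned it from about 0.76 to 1.5 rad. The picture after letting go shows the pointer in line with the fourth long mark.
- **Coupler:** The moves cannot tilt the tool. I gripped the coupler lightly and levered its sleeve against the rest's rim, which tilted it about 0.41 rad in the pads. That was 0.04 rad short of the nipple's angle, and the coupler went on without jamming.
- **Final push:** I pushed until the collar met its stop, where 1 mm more command gave 0.1 mm of motion and 5.5 N. I then backed off about 0.5 mm. At hand-in the grip was 110 N and the axial push 9.8 N, so the collar should be pressed about 7.3–7.5 mm of 8.
- **Checks that disagreed:** The mouth position worked out from the gripper (7.5 mm from the foot) is about 1 mm lower than the force and stop imply, so I relied on those two.
- **Not seen directly:** I did not see the catches snap; I infer it from the coupler going well past the 14 mm catch point.
- **Bystanders:** The arm never went near the bottle, screwdriver or back panel. I took no final picture of them.

I viewed 11 pictures, one over the budget.

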